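# Put the reagent containers back in their trays

### The job

Tidy the titration bench: stand the two amber dropper bottles in the green tray, the two red-capped bottles in the red tray and the loose white jar in the free bay of the blue tray, one container to a bay, each set down gently, upright and flat on the bay's floor. Do not knock any of them over, and leave the stoppered flask and the porcelain cup standing where they are.

Things in the scene. Friction and masses are not known exactly. Their poses are not given: they have to be found in the camera images.
- amber1_center (a point): small upright amber glass dropper bottle, paper label, black cap; body 36 mm diameter (straight from 2 to 56 mm above its foot), cap 25 mm diameter, 84 mm tall overall, about 80 g. Point: its centre, 42 mm above its underside, on its axis; z up. It stands loose on the bench among the other containers.
- amber2_center (a point): small upright amber glass dropper bottle, paper label, black cap; body 36 mm diameter (straight from 2 to 56 mm above its foot), cap 25 mm diameter, 84 mm tall overall, about 80 g. Point: its centre, 42 mm above its underside, on its axis; z up. Same as the other amber bottle; either may go in either bay. It stands loose on the bench among the other containers.
- red1_center (a point): small upright pale clear bottle with a bright red screw cap; body 40 mm diameter (straight from 2 to 50 mm above its foot), cap 30 mm diameter, 76 mm tall overall, about 70 g. Point: its centre, 38 mm above its underside, on its axis; z up. It stands loose on the bench among the other containers.
- red2_center (a point): small upright pale clear bottle with a bright red screw cap; body 40 mm diameter (straight from 2 to 50 mm above its foot), cap 30 mm diameter, 76 mm tall overall, about 70 g. Point: its centre, 38 mm above its underside, on its axis; z up. Same as the other red-capped bottle; either may go in either bay. It stands loose on the bench among the other containers.
- jar_center (a point): upright white plastic powder jar with a blue screw lid, 46 mm diameter, 70 mm tall overall, about 100 g. Point: its centre, 35 mm above its underside, on its axis; z up. It stands loose on the bench among the other containers. (A second jar of the same look, not listed, is fixed in the blue tray.)
- green_tray: green plastic tray fixed to the bench, 72 (x) by 140 mm (y), turned up to 15 degrees. All walls 4 mm thick, tops 14 mm above the bench; floor 4 mm. Origin: centre of underside. Two 64 x 64 mm bays side by side along y, floor centres at (0, +34, 4) mm (left) and (0, -34, 4) mm (right). Both bays empty; for the amber bottles.
- red_tray: red plastic tray fixed to the bench, 72 (x) by 140 mm (y), turned up to 15 degrees. All walls 4 mm thick, tops 14 mm above the bench; floor 4 mm. Origin: centre of underside. Two 64 x 64 mm bays side by side along y, floor centres at (0, +34, 4) mm (left) and (0, -34, 4) mm (right). Both bays empty; for the red-capped bottles.
- blue_tray: blue plastic tray fixed to the bench, 72 (x) by 140 mm (y), turned up to 15 degrees. All walls 4 mm thick, tops 14 mm above the bench; floor 4 mm. Origin: centre of underside. Two 64 x 64 mm bays side by side along y, floor centres at (0, +34, 4) mm (left) and (0, -34, 4) mm (right). Right bay (-y) already holds a fixed jar like the loose one (top 74 mm above bench); left bay (+y) is free.
- flask_center (a point): bystander, loose: stoppered conical flask of pale green glass, base 52 mm diameter, narrowing to a 22 mm neck, black stopper, 88 mm tall. Point: on its axis, 44 mm above its underside.
- cup_center (a point): bystander, loose: open white porcelain cup without handle, 58 mm diameter at the rim, 55 mm tall. Point: on its axis, 27.5 mm above its underside.
Mind the look-alikes: they are no part of the job. What is shaped like the part that bears jar_center but yellow is not meant.

How it is judged:
At the end, for the whole second after the job is handed in: Ambers in the green tray, red-caps in the red, jar in the blue tray's left bay, one per bay: within 16 mm of the bay centre in x and y, on its floor (4 mm), upright (0.12 rad), released, at rest. Flask and cup within 25 mm of their start, tilt under 0.2 rad ((((x of amber1_center in the frame of green_tray between -0.016 and 0.016 m and y of amber1_center in the frame of green_tray between 0.018 and 0.05 m and z of amber1_center in the frame of green_tray between 0.042 and 0.05 m) and (x of amber2_center in the frame of green_tray between -0.016 and 0.016 m and y of amber2_center in the frame of green_tray between -0.05 and -0.018 m and z of amber2_center in the frame of green_tray between 0.042 and 0.05 m)) or ((x of amber1_center in the frame of green_tray between -0.016 and 0.016 m and y of amber1_center in the frame of green_tray between -0.05 and -0.018 m and z of amber1_center in the frame of green_tray between 0.042 and 0.05 m) and (x of amber2_center in the frame of green_tray between -0.016 and 0.016 m and y of amber2_center in the frame of green_tray between 0.018 and 0.05 m and z of amber2_center in the frame of green_tray between 0.042 and 0.05 m))) and (((x of red1_center in the frame of red_tray between -0.016 and 0.016 m and y of red1_center in the frame of red_tray between 0.018 and 0.05 m and z of red1_center in the frame of red_tray between 0.038 and 0.046 m) and (x of red2_center in the frame of red_tray between -0.016 and 0.016 m and y of red2_center in the frame of red_tray between -0.05 and -0.018 m and z of red2_center in the frame of red_tray between 0.038 and 0.046 m)) or ((x of red1_center in the frame of red_tray between -0.016 and 0.016 m and y of red1_center in the frame of red_tray between -0.05 and -0.018 m and z of red1_center in the frame of red_tray between 0.038 and 0.046 m) and (x of red2_center in the frame of red_tray between -0.016 and 0.016 m and y of red2_center in the frame of red_tray between 0.018 and 0.05 m and z of red2_center in the frame of red_tray between 0.038 and 0.046 m))) and x of jar_center in the frame of blue_tray between -0.016 and 0.016 m and y of jar_center in the frame of blue_tray between 0.018 and 0.05 m and z of jar_center in the frame of blue_tray between 0.035 and 0.043 m and angle between each of amber1_center, amber2_center, red1_center, red2_center, jar_center's own z axis and vertical below 0.12 rad and linear speed of each of amber1, amber2, red1, red2, jar below 0.02 m/s and contact force between each of amber1, amber2, red1, red2, jar and the fingers below 0.1 N and distance of each of flask_center, cup_center from where it was at the start of the episode below 0.025 m and angle between each of flask_center, cup_center's own z axis and vertical below 0.2 rad); the robot touches nothing.
It fails at once if one of the five containers is knocked over (leans more than 45 degrees) (angle between any of amber1_center, amber2_center, red1_center, red2_center, jar_center's own z axis and vertical above 0.785 rad).
It fails at once if the stoppered flask or the porcelain cup is pushed more than 25 mm away or tipped over (distance of any of flask_center, cup_center from where it was at the start of the episode above 0.025 m or angle between any of flask_center, cup_center's own z axis and vertical above 0.6 rad).
It fails at once if a container is dropped (falls out of the fingers at more than 0.7 m/s, a fall of about 25 mm) ((linear speed of amber1 above 0.7 m/s and contact force between amber1 and the fingers below 0.05 N) or (linear speed of amber2 above 0.7 m/s and contact force between amber2 and the fingers below 0.05 N) or (linear speed of red1 above 0.7 m/s and contact force between red1 and the fingers below 0.05 N) or (linear speed of red2 above 0.7 m/s and contact force between red2 and the fingers below 0.05 N) or (linear speed of jar above 0.7 m/s and contact force between jar and the fingers below 0.05 N)).
It also fails if it takes over 134 s, if anything falls off the work surface, if the arm or the gripper's body presses on something with over 40 N, if the wrist force passes 120 N, or if a joint passes its speed limit or range.

### The arm

A 6-joint arm with a two-finger parallel gripper is mounted at the origin on the work surface. World frame = base frame: x ahead of the robot, y to its left, z up, the work surface at z = 0. Lengths are in m, angles in rad, forces in N, time in s.
With the tool pointing down it reaches from about 0.35 to 0.95 m from the base axis. Payload 17.4 kg.
Tool frame: the origin (TCP) lies on the centre line of the jaws, within the pads' length; the fingertips stand 22 mm ahead of it and the grasp point (between the pads) lies 3 mm ahead of it; z points along the fingers, y is the direction in which the jaws open and shut (so a half turn about z gives the same grasp; the last joint's range is limited). The gripper opens to 93 mm and grips with 3 to 60 N. Pads are 15 mm wide; open, the fingers measure 128 mm over their backs; the gripper's body (75 mm by 188 mm) begins 65 mm behind the grasp point.
Start: joints at [-1.169, 0.116, 1.442, -0, 1.584, -0.038], TCP at [0.287, -0.611, 0.219] pointing down, gripper open.
Joint ranges: [-2.83, 2.83], [-0.83, 2.19], [0.07, 2.5], [-1.14, 4.28], [0.01, 3], [-2.97, 2.97]. Speed limits (rad/s): [1.89, 1.89, 2.22, 3.14, 3.14, 3.14].

### API

Orientations are given as a rotation vector (axis times angle).
In Python, from bench import bot, vision, models gives the robot as it stands. The module is installed in compiled form; this text tells all that it offers.
- The arm moves only by the tool arm_command, never from a script. Its argument "steps" is a list of rows, each a list of 7 numbers: the shift along the tool's x, y, z in cm, then the turn, a rotation vector about the tool's x, y, z in rad, then the gripper's target within -1 to 1 (shut at 1, half-way at 0, fully open at -1). A call has exactly 5 rows; each row shifts and turns the commanded pose from where the row before left it, along the tool's axes as they then stand; what a row does not reach is not made up. A row lasts 1/8 s, in which the tool goes at most 62.5 mm and 10.7 degrees, less where a joint would pass 70% of its speed; a pose out of reach is approached as far as the arm can. A call is refused whole if a number of a shift passes 6.25 or a number of a turn 0.188, either way. A call with a gripper value outside its range is refused whole. The fingers move at their own pace and stop on an object; the grip force is fixed at half the most. Time passes only in rows, so rows that do not move let the fingers close, or fill a call up. It gives the time, the measured TCP pose, the force and the opening at its end, in the units of the state.
- bot.observe(): the state, without advancing time (a new reading comes with each control period).
- vision.grab_frame(name): name is "scene" or "side" or "wrist"; returns a dict with "frame" (400x640x3 uint8, red, green, blue), "K" (3x3 intrinsics, pixels), "world_from_camera" (4x4, takes a point from camera to world coordinates). Camera axes: x right, y up, looking along -z (the intrinsics and any distortion apply to the point x, -y, -z); pixel columns grow to the right and rows downward; lengths in m; the calibration is good to about 2 mm. The wrist camera is an equidistant fisheye: a pixel r from the principal point sees the ray r / f radians off the axis. A picture is of the moment at which its call begins. There is no depth.
- bot.finish_job(): hands the job in, once; it reports no verdict.
Trained networks look in a picture, given as the dict that the camera call returned (one of the last four; its "shot" number tells which), for a name from the list of things; names that differ only in an ending like _2 or _b are one class to them, and where a whole thing is asked for, a point or a joint stands for the part that bears it (a point fixed in the world has none). Each returns a list of dicts, best first, with "p" (0 to 1); they miss things now and then, are a little off and sometimes report something else, mostly with a low value. They report only what shows in the picture. A call takes as long as a camera call. They do not tell look-alikes from the thing itself.
- models.recognise(query, picture): "location" ([x, y, z] in m, in world coordinates, good to about 4 mm: the middle of the surface that is visible of it).
The state is a dict: "time": time; "q": joint angles; "qd": joint speeds; "joint_efforts": joint torques, N m; "tcp_pos": TCP position; "ee_rot": TCP orientation; "force": force on the tool from outside, world axes, zero at the start; "torque": the same for the moment, N m; "width": finger opening in m.
Only numpy, scipy, OpenCV 4.12 (cv2) and the standard library are available. Lean on these libraries where they do the work, as an engineer would, in place of code of your own. Each camera call takes 0.05 s, during which the arm holds its last target. There are 200 camera calls.

## Working session

There is one attempt and no reset: what is moved stays moved. The work goes in short steps, Python scripts to look and compute and a tool call to move; the robot and the scene stay as the last step left them, time stands still between calls to the robot, and variables do not carry over. Pictures are saved under pics/ and viewed, about 12 in all and at most 16, crops included, and the job is handed in when it is done.

Besides the shell and the picture viewer there is one more tool, called after ">>>" by a JSON object that holds its "method" and its "body", one argument or row to a line. arm_command: Moves the arm, as the interface text tells. Its arguments: {"type":"object","properties":{"steps":{"type":"array"}},"required":["steps"]}

```bash
mkdir -p pics; cat > h.py <<'E'
from bench import bot, vision, models
import numpy as np, cv2
def save(f,n): cv2.imwrite(f'pics/{n}.png',cv2.cvtColor(f['frame'],cv2.COLOR_RGB2BGR))
def ray(f,u,v):
    K=f['K'];T=f['world_from_camera'];d=T[:3,:3]@np.array([(u-K[0,2])/K[0,0],-(v-K[1,2])/K[1,1],-1]);return T[:3,3],d
def at(f,u,v,z):
    o,d=ray(f,u,v);return o+d*(z-o[2])/d[2]
def proj(f,p):
    T=f['world_from_camera'];c=T[:3,:3].T@(np.array(p)-T[:3,3]);K=f['K']
    return K[0,0]*c[0]/-c[2]+K[0,2],K[1,1]*-c[1]/-c[2]+K[1,2]
E
python3 - <<'E'
from h import *
s=bot.observe();print(s)
for c in('scene','side'):
    f=vision.grab_frame(c);save(f,c+'0');print(c,f['K'].round(1).tolist(),f['world_from_camera'].round(3).tolist(),[k for k in f])
    for n in('amber1_center','red1_center','jar_center','flask_center','cup_center','green_tray','red_tray','blue_tray'):
        print(n,[(np.round(r['location'],3).tolist(),round(r['p'],2),np.round(proj(f,r['location'])).tolist()) for r in models.recognise(n,f)])
E
```

```text
{'time': 0.0, 'q': array([-1.16878945e+00,  1.16471959e-01,  1.44227744e+00, -3.27173470e-07,
        1.58400459e+00, -3.77890965e-02]), 'qd': array([-0.00142816,  0.00148311, -0.00142333,  0.00061313, -0.00078687,
       -0.00127964]), 'joint_efforts': array([-1.78060065e-03, -7.21273255e+01, -6.22615957e+01,  7.78888981e-02,
        2.37373839e-02, -8.78329456e-05]), 'tcp_pos': array([ 0.28729982, -0.61057104,  0.21780708]), 'ee_rot': array([-3.06482760e+00, -6.85026681e-01,  3.30758914e-04]), 'force': array([ 0.56417779, -0.21030989, -0.03762968]), 'torque': array([-0.00185979, -0.03956724, -0.01148155]), 'width': 0.09243668346877847}
scene [[393.5, 0.0, 327.8], [0.0, 393.5, 199.7], [0.0, 0.0, 1.0]] [[-0.627, -0.443, 0.641, 1.147], [0.779, -0.372, 0.505, 0.569], [0.015, 0.816, 0.578, 0.675], [0.0, 0.0, 0.0, 1.0]] ['frame', 'K', 'world_from_camera', 'shot']
amber1_center [([0.406, -0.202, 0.048], 0.66, [281.0, 166.0])]
red1_center [([0.345, -0.285, 0.054], 0.58, [276.0, 150.0])]
jar_center [([0.311, 0.188, 0.053], 0.89, [407.0, 198.0]), ([0.436, 0.107, 0.046], 0.61, [356.0, 209.0])
[... 446 characters left out ...]
.0, 1.0]] [[-0.785, 0.326, -0.526, -0.046], [-0.619, -0.382, 0.687, 0.651], [0.023, 0.865, 0.501, 0.537], [0.0, 0.0, 0.0, 1.0]] ['frame', 'K', 'world_from_camera', 'shot']
amber1_center [([0.388, -0.194, 0.048], 0.61, [377.0, 183.0]), ([0.449, -0.008, 0.037], 0.37, [319.0, 206.0])]
red1_center []
jar_center [([0.386, 0.227, 0.057], 0.89, [273.0, 253.0]), ([0.291, 0.195, 0.052], 0.61, [320.0, 266.0])]
flask_center [([0.446, -0.009, 0.036], 0.97, [321.0, 206.0])]
cup_center [([0.437, -0.106, 0.036], 0.56, [345.0, 193.0])]
green_tray [([0.594, 0.146, 0.003], 0.83, [237.0, 222.0])]
red_tray [([0.607, -0.142, 0.002], 0.85, [305.0, 181.0])]
blue_tray [([0.519, 0.372, 0.013], 0.76, [177.0, 278.0])]
```

```bash
python3 - <<'E'
import cv2
a=cv2.imread('pics/scene0.png')[110:330,200:480];b=cv2.imread('pics/side0.png')[130:330,130:450]
cv2.imwrite('pics/a.png',cv2.resize(a,None,fx=2.7,fy=2.7,interpolation=2));cv2.imwrite('pics/b.png',cv2.resize(b,None,fx=2.5,fy=2.5,interpolation=2))
E
```

```text
(no output)
```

View pics/a.png

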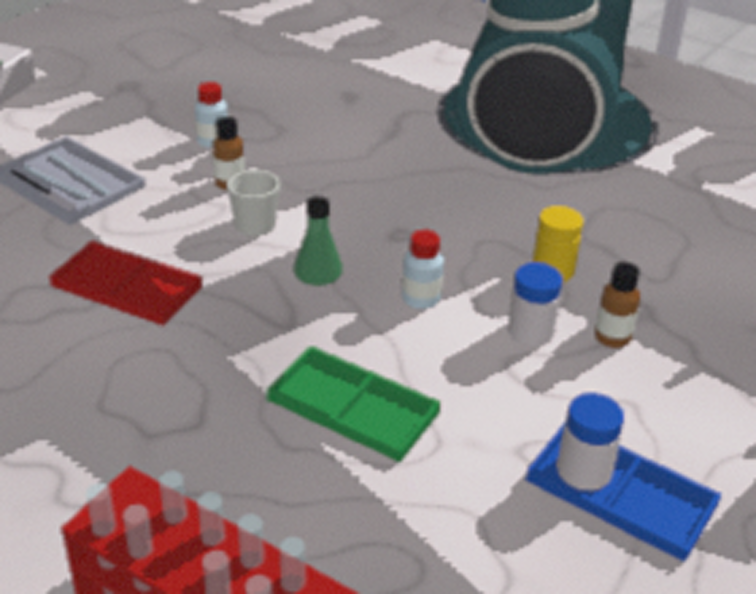

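View pics/b.png

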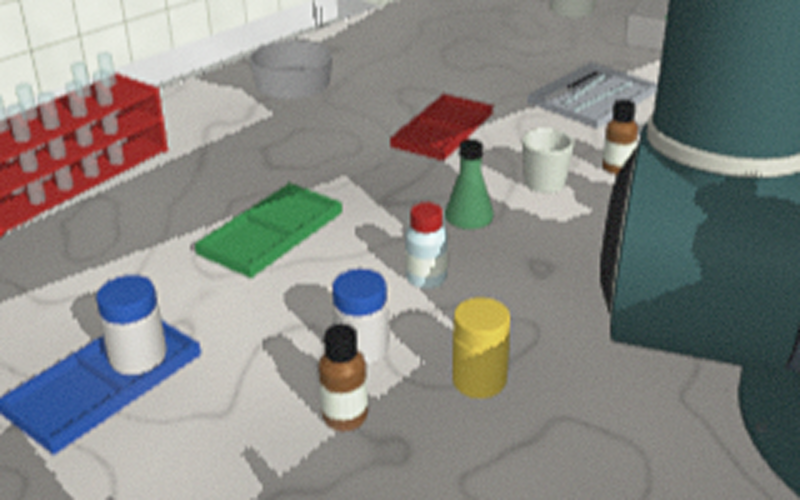

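Scene crop (2.7x + (200,110)):
- Red-capped bottles at (209,92) and (425,245).
- Ambers at (227,130) and (626,280).
- Loose white jar at (538,285). Its look-alikes are the yellow jar at (560,220) and the fixed jar at (595,415) in the blue tray.
- Red tray at (127,282). Other red things are the rack at bottom left.
- Flask at (318,240) and cup at (254,200).

Side crop agrees, with the far red bottle hidden by the arm.

```bash
python3 - <<'E'
from h import *
A=vision.grab_frame('scene');B=vision.grab_frame('side')
a=lambda p,z:at(A,p[0]/2.7+200-.3,p[1]/2.7+110-.3,z)[:2]
b=lambda p,z:at(B,p[0]/2.5+130-.3,p[1]/2.5+130-.3,z)[:2]
for n,z,p,q in[('redA',.076,(209,88),None),('amA',.084,(227,122),(624,105)),('cup',.055,(254,182),(547,137)),('flask',.088,(318,201),(471,147)),('redB',.076,(425,237),(427,211)),('jar',.07,(538,276),(360,281)),('amB',.084,(626,269),(341,334)),('yellow',.07,(560,218),(482,310)),('fixed',.074,(595,405),(128,288))]:
    print(n,a(p,z).round(3),q and b(q,z).round(3))
for n,P,Q in[('green',[(312,349),(439,405),(403,457),(270,396)],[(292,185),(341,209),(248,272),(197,243)]),
 ('red',[(95,243),(201,283),(165,322),(52,280)],[(441,96),(493,104),(444,157),(392,141)]),
 ('blue',[(555,425),(719,495),(688,555),(530,472)],[(0,400),(55,445),(200,348),(150,320)])]:
  for g,R in((a,P),(b,Q)):
    X=np.array([g(p,.014) for p in R],np.float32);r=cv2.minAreaRect(X*1000);print(n,X.mean(0).round(3),X.round(3).tolist(),r)
E
```

```text
redA [ 0.335 -0.287] None
amA [ 0.393 -0.2  ] [ 0.387 -0.198]
cup [ 0.434 -0.122] [ 0.438 -0.125]
flask [ 0.457 -0.011] [ 0.452 -0.004]
redB [0.425 0.1  ] [0.42  0.102]
jar [0.401 0.214] [0.399 0.212]
amB [0.356 0.28 ] [0.351 0.281]
yellow [0.301 0.181] [0.298 0.178]
fixed [0.528 0.341] [0.531 0.342]
green [0.598 0.15 ] [[0.5690000057220459, 0.07599999755620956], [0.5550000071525574, 0.210999995470047], [0.625, 0.22300000488758087], [0.6420000195503235, 0.08799999952316284]] ((597.2450561523438, 149.66049194335938), (73.42713928222656, 139.45933532714844), 7.003048896789551)
green [0.585 0.15 ] [[0.628000020980835, 0.0820000022649765], [0.5540000200271606, 0.08299999684095383], [0.5419999957084656, 0.2160000056028366], [0.6169999837875366, 0.21699999272823334]] ((585.0956420898438, 149.41506958007812), (74.45120239257812, 141.0057830810547), 4.881909370422363)
red [ 0.61  -0.136] [[0.5870000123977661, -0.21299999952316284], [0.5640000104904175, -0.07699999958276749], [0.6299999952316284, -0.05900000035762787], [0.6570000052452087, -0.19599999487400055]] ((608.431396484375, -136.23957
[... 252 characters left out ...]
0101327896]] ((597.2178344726562, -137.20489501953125), (71.40769958496094, 153.54644775390625), 15.31464672088623)
blue [0.536 0.379] [[0.5109999775886536, 0.30300000309944153], [0.4950000047683716, 0.44600000977516174], [0.5680000185966492, 0.45100000500679016], [0.5720000267028809, 0.3140000104904175]] ((536.8637084960938, 377.02972412109375), (72.67353057861328, 143.3739013671875), 4.450167655944824)
blue [0.522 0.381] [[0.5590000152587891, 0.4480000138282776], [0.48500001430511475, 0.44600000977516174], [0.49000000953674316, 0.31200000643730164], [0.5529999732971191, 0.31700000166893005]] ((523.4354248046875, 379.960693359375), (74.42146301269531, 134.49349975585938), 1.237410545349121)
```

>>> {"method": "arm_command", "body": {
  "steps": [
    [0,0,0,0,0,-0.18,-1],
    [0,0,0,0,0,-0.18,-1],
    [0,0,0,0,0,-0.18,-1],
    [0,0,0,0,0,-0.18,-1],
    [0,0,0,0,0,-0.18,-1]
  ]
}}

```text
time: 1.62
tcp_pos: [0.2874, -0.6108, 0.2185]
ee_rot: [-2.457, -1.958, -0.0]
force: [1.1, 0.7, 1.1]
width: 0.093
```

>>> {"method": "arm_command", "body": {
  "steps": [
    [0,0,0,0,0,-0.1125,-1],
    [0,0,0,0,0,-0.1125,-1],
    [6,1.6,0,0,0,0,-1],
    [6,1.6,0,0,0,0,-1],
    [6,1.6,0,0,0,0,-1]
  ]
}}

```text
time: 2.25
tcp_pos: [0.3366, -0.4293, 0.2185]
ee_rot: [2.229, 2.214, 0.0]
force: [0.9, -0.3, 0.7]
width: 0.093
```

>>> {"method": "arm_command", "body": {
  "steps": [
    [5,0,0,0,0,0,-1],
    [5,0,0,0,0,0,-1],
    [4,0,0,0,0,0,-1],
    [0,0,0,0,0,0,-1],
    [0,0,0,0,0,0,-1]
  ]
}}

```text
time: 2.88
tcp_pos: [0.3374, -0.2914, 0.2188]
ee_rot: [2.227, 2.215, -0.0]
force: [0.6, 0.4, -0.0]
width: 0.0928
```

```bash
cat >> h.py <<'E'
def wproj(f,p):
    T=f['world_from_camera'];c=T[:3,:3].T@(np.array(p)-T[:3,3]);x,y,z=c[0],-c[1],-c[2];r=np.hypot(x,y);K=f['K'];s=np.arctan2(r,z)/r
    return K[0,0]*x*s+K[0,2],K[1,1]*y*s+K[1,2]
def wat(f,u,v,zz):
    K=f['K'];T=f['world_from_camera'];a=(u-K[0,2])/K[0,0];b=(v-K[1,2])/K[1,1];t=np.hypot(a,b);s=np.sin(t)/t
    d=T[:3,:3]@np.array([a*s,-b*s,-np.cos(t)]);o=T[:3,3];return (o+d*(zz-o[2])/d[2])[:2]
E
python3 - <<'E'
from h import *
s=bot.observe();print(s['tcp_pos'],s['ee_rot'],s['q'])
f=vision.grab_frame('wrist');save(f,'w1');print(f['K'].round(1).tolist(),f['world_from_camera'].round(3).tolist())
for n in('amber1_center','red1_center','cup_center','red_tray'):
    print(n,[(np.round(r['location'],3).tolist(),round(r['p'],2),np.round(wproj(f,r['location'])).tolist()) for r in models.recognise(n,f)])
for p in((.335,-.287,.076),(.39,-.199,.084),(.436,-.123,.055)):print(wproj(f,p))
E
```

```text
[ 0.33738483 -0.29144628  0.2187608 ] [ 2.22729296e+00  2.21469127e+00 -2.43481214e-04] [-7.69587808e-01 -4.01005999e-01  1.90468276e+00 -1.66991375e-04
  1.63729605e+00 -7.63925069e-01]
[[309.7, 0.0, 314.6], [0.0, 309.7, 203.9], [0.0, 0.0, 1.0]] [[1.0, 0.005, 0.001, 0.337], [-0.006, 0.963, 0.269, -0.219], [0.0, -0.269, 0.963, 0.384], [0.0, 0.0, 0.0, 1.0]]
amber1_center [([0.386, -0.205, 0.076], 0.77, [364.0, 106.0])]
red1_center [([0.332, -0.287, 0.078], 0.56, [310.0, 188.0])]
cup_center []
red_tray [([0.6, -0.15, 0.004], 0.81, [505.0, 81.0])]
(np.float64(312.6886111041909), np.float64(187.118273493493))
(np.float64(369.16328193748905), np.float64(100.07031811373493))
(np.float64(405.382687744448), np.float64(36.204628935069934))
```

View pics/w1.png

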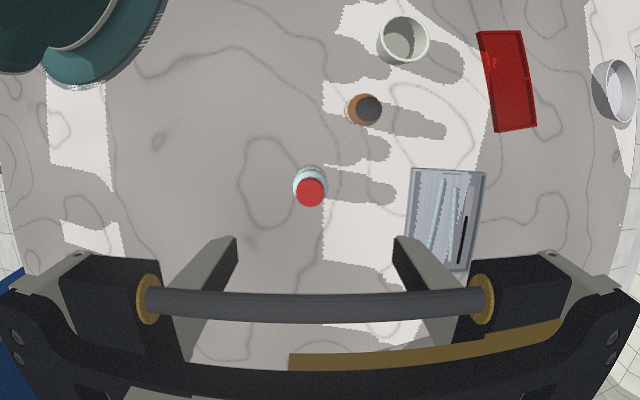

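The wrist view shows the red cap at (310,192), amber cap at (369,109), cup rim at (403,40) and red tray corners at (477,32), (521,30), (537,126), (495,132). The fingers straddle x≈312.

```bash
python3 - <<'E'
from h import *
f=vision.grab_frame('wrist')
print(wat(f,310,192,.076),wat(f,369,109,.084),wat(f,403,40,.055))
im=f['frame'].astype(int);r,g,b=im[...,0],im[...,1],im[...,2]
m=((r>110)&(g<70)&(b<70))
ys,xs=np.nonzero(m);k=(ys>165)&(ys<220)&(xs>280)&(xs<340)
print('cap',xs[k].mean(),ys[k].mean(),wat(f,xs[k].mean(),ys[k].mean(),.072))
X=np.array([wat(f,*p,.014) for p in((477,32),(521,30),(537,126),(495,132))],np.float32);print(X,cv2.minAreaRect(X*1000))
E
```

```text
[ 0.33190604 -0.29206201] [ 0.38959609 -0.20794151] [ 0.43289206 -0.12801707]
cap 309.7590361445783 191.98450946643717 [ 0.33158623 -0.29299178]
[[ 0.54933786 -0.09109339]
 [ 0.6256803  -0.07233409]
 [ 0.65419745 -0.20877941]
 [ 0.5774256  -0.22409679]] ((601.4869384765625, -148.59329223632812), (78.56552124023438, 139.39349365234375), 11.804925918579102)
```

>>> {"method": "arm_command", "body": {
  "steps": [
    [0.1,-0.4,4.5,0,0,0,-1],
    [0,0,4.5,0,0,0,-1],
    [0,0,4.5,0,0,0,-1],
    [0,0,3,0,0,0,-1],
    [0,0,1.5,0,0,0,-1]
  ]
}}

```text
time: 3.8
tcp_pos: [0.3328, -0.2898, 0.037]
ee_rot: [-2.227, -2.213, 0.0]
force: [-0.2, -0.0, -0.1]
width: 0.093
```

>>> {"method": "arm_command", "body": {
  "steps": [
    [0,0,0,0,0,0,1],
    [0,0,0,0,0,0,1],
    [0,0,0,0,0,0,1],
    [0,0,0,0,0,0,1],
    [0,0,0,0,0,0,1]
  ]
}}

```text
time: 4.42
tcp_pos: [0.3334, -0.2901, 0.0388]
ee_rot: [2.228, 2.214, 0.0]
force: [0.3, -0.3, 0.2]
width: 0.0473
```

>>> {"method": "arm_command", "body": {
  "steps": [
    [0,0,0,0,0,0,1],
    [0,0,0,0,0,0,1],
    [0,0,0,0,0,0,1],
    [0,0,0,0,0,0,1],
    [0,0,-1,0,0,0,1]
  ]
}}

```text
time: 5.05
tcp_pos: [0.333, -0.2897, 0.0482]
ee_rot: [-2.227, -2.214, -0.0]
force: [-0.6, 0.0, -1.1]
width: 0.0389
```

>>> {"method": "arm_command", "body": {
  "steps": [
    [0,0,-3,0,0,0,1],
    [0,0,-4,0,0,0,1],
    [0,0,-3,0,0,0,1],
    [0,2,0,0,0,0,1],
    [0,4,0,0,0,0,1]
  ]
}}

```text
time: 5.68
tcp_pos: [0.3937, -0.2907, 0.15]
ee_rot: [2.228, 2.212, 0.0]
force: [0.1, -0.2, -0.4]
width: 0.0389
```

>>> {"method": "arm_command", "body": {
  "steps": [
    [0,5,0,0,0,0,1],
    [1,5,0,0,0,0,1],
    [3,5,0,0,0,0,1],
    [4,4,0,0,0,0,1],
    [3,2.5,0,0,0,0,1]
  ]
}}

```text
time: 6.3
tcp_pos: [0.6104, -0.1799, 0.1487]
ee_rot: [-2.227, -2.215, 0.0]
force: [-0.5, -1.1, -0.4]
width: 0.0392
```

```bash
cat >> h.py <<'E'
def tray(f,col):
    """tray pose: fit outer rim rectangle (z=.014) to a colour mask"""
    hsv=cv2.cvtColor(f['frame'],cv2.COLOR_RGB2HSV);lo,hi={'red':(-6,6),'green':(50,75),'blue':(105,125)}[col]
    h=hsv[...,0].astype(int);h=np.where(h>170,h-180,h)
    m=((h>=lo)&(h<=hi)&(hsv[...,1]>150)&(hsv[...,2]>50)).astype(np.uint8)
    n,l,st,_=cv2.connectedComponentsWithStats(m);return m,l,st
def rect(f,c,fn,z):
    X=np.array([fn(f,*p,z)[:2] for p in c],np.float32);return cv2.minAreaRect(X*1000)
E
python3 - <<'E'
from h import *
f=vision.grab_frame('wrist');save(f,'w2');print(bot.observe()['tcp_pos'],bot.observe()['ee_rot'])
m,l,st=tray(f,'red')
for i in np.argsort(-st[1:,4])[:4]+1:
    c=cv2.findContours((l==i).astype(np.uint8),0,2)[0][0][:,0];print(st[i],rect(f,c,wat,.014))
print([(np.round(r['location'],3),r['p']) for r in models.recognise('red_tray',f)])
E
```

```text
[ 0.61215329 -0.17714157  0.14861015] [-2.22501983e+00 -2.21685152e+00 -2.08915744e-03]
[ 287  143   72   81 2713] ((614.0323486328125, -175.71066284179688), (65.27169799804688, 80.10909271240234), 12.686580657958984)
[ 287  247   59   47 1985] ((611.0807495117188, -266.7867431640625), (57.467342376708984, 65.11431884765625), 89.69193267822266)
[315  85  17  13  58] ((620.2723999023438, -77.06890106201172), (9.948534965515137, 17.006113052368164), 65.87882232666016)
[285 206   5  12  23] ((581.7127685546875, -198.68045043945312), (2.756136417388916, 12.008881568908691), 11.747808456420898)
[(array([ 0.604, -0.137,  0.006]), 0.66), (array([ 0.466, -0.021,  0.043]), 0.25)]
```

View pics/w2.png

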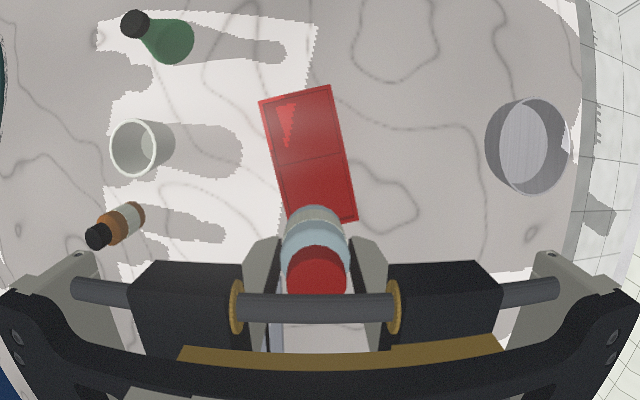

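The wrist view shows the tray rim corners at (258,101), (330,85) and (358,218), with the bottle held over its near bay.

```bash
python3 - <<'E'
from h import *
f=vision.grab_frame('wrist');print(bot.observe()['tcp_pos'])
P=[wat(f,*p,.014) for p in((258,101),(330,85),(358,218),(276,167),(345,152))];print(np.round(P,4))
c=(P[0]+P[2])/2;d=P[1]-P[2];d/=np.hypot(*d);print('c',c,'yaw',np.degrees(np.arctan2(-d[0],d[1])),'len',np.hypot(*(P[1]-P[2])),np.hypot(*(P[1]-P[0])),'L',c+.034*d,'R',c-.034*d)
E
```

```text
[ 0.60974193 -0.18028675  0.14862359]
[[ 0.5559 -0.0866]
 [ 0.6252 -0.0722]
 [ 0.6547 -0.2049]
 [ 0.5723 -0.152 ]
 [ 0.6399 -0.1374]]
c [ 0.60530664 -0.14576133] yaw 12.534640768609354 len 0.13591111196152023 0.07076142309586564 L [ 0.59792762 -0.11257172] R [ 0.61268565 -0.17895094]
```

>>> {"method": "arm_command", "body": {
  "steps": [
    [0.2,0.2,4,0,0,0,1],
    [0,0,4,0,0,0,1],
    [0,0,1.7,0,0,0,1],
    [0,0,0.6,0,0,0,1],
    [0,0,0.2,0,0,0,1]
  ]
}}

```text
time: 7.08
tcp_pos: [0.6114, -0.1802, 0.0448]
ee_rot: [2.228, 2.214, 0.001]
force: [0.4, -0.0, 0.0]
width: 0.0391
```

>>> {"method": "arm_command", "body": {
  "steps": [
    [0,0,0,0,0,0,1],
    [0,0,0,0,0,0,1],
    [0,0,0,0,0,0,1],
    [0,0,0,0,0,0,1],
    [0,0,0,0,0,0,1]
  ]
}}

```text
time: 7.7
tcp_pos: [0.611, -0.1797, 0.0436]
ee_rot: [2.228, 2.215, -0.0]
force: [0.4, -0.0, -1.5]
width: 0.039
```

>>> {"method": "arm_command", "body": {
  "steps": [
    [0,0,0.06,0,0,0,1],
    [0,0,0,0,0,0,-0.6],
    [0,0,0,0,0,0,-0.6],
    [0,0,0,0,0,0,-0.6],
    [0,0,0,0,0,0,-0.6]
  ]
}}

```text
time: 8.32
tcp_pos: [0.611, -0.1797, 0.043]
ee_rot: [2.228, 2.215, 0.0]
force: [-0.3, 0.0, -0.3]
width: 0.0727
```

>>> {"method": "arm_command", "body": {
  "steps": [
    [0,0,-3,0,0,0,-1],
    [0,0,-5,0,0,0,-1],
    [0,0,-6,0,0,0,-1],
    [0,-4,-2,0,0,0,-1],
    [0,-5,0,0,0,0,-1]
  ]
}}

```text
time: 8.95
tcp_pos: [0.5208, -0.1793, 0.2049]
ee_rot: [2.226, 2.214, 0.002]
force: [0.1, -0.3, 0.0]
width: 0.0935
```

>>> {"method": "arm_command", "body": {
  "steps": [
    [-1,-5,0,0,0,0,-1],
    [-1,-5,0,0,0,0,-1],
    [-0.4,-3.1,0,0,0,0,-1],
    [0,0,0,0,0,0,-1],
    [0,0,0,0,0,0,-1]
  ]
}}

```text
time: 9.57
tcp_pos: [0.3903, -0.2024, 0.2032]
ee_rot: [2.228, 2.214, 0.0]
force: [-0.3, -0.8, -1.2]
width: 0.0925
```

```bash
python3 - <<'E'
from h import *
f=vision.grab_frame('wrist');save(f,'w3');print(bot.observe()['tcp_pos'])
for n in('amber1_center','red1_center'):print([(np.round(r['location'],3),r['p'],np.round(wproj(f,r['location']))) for r in models.recognise(n,f)])
h=cv2.cvtColor(f['frame'],cv2.COLOR_RGB2HSV);print(wproj(f,(.39,-.2035,.084)))
E
```

```text
[ 0.39043758 -0.20232666  0.20295771]
[(array([ 0.391, -0.194,  0.067]), 0.59, array([316., 185.]))]
[(array([ 0.596, -0.177,  0.059]), 0.92, array([495., 170.]))]
(np.float64(314.7865067633208), np.float64(198.2298698782213))
```

View pics/w3.png

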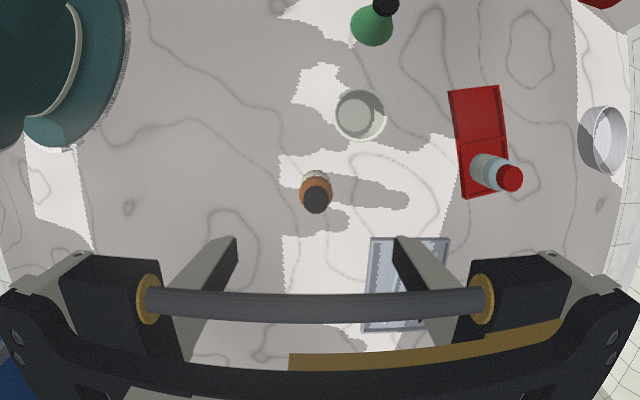

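The amber cap at (315,198) sits where predicted, and the red bottle stands in its bay at (490,172). I'll descend.

>>> {"method": "arm_command", "body": {
  "steps": [
    [0,0,4.5,0,0,0,-1],
    [0,0,4.5,0,0,0,-1],
    [0,0,4,0,0,0,-1],
    [0,0,2.4,0,0,0,-1],
    [0,0,1,0,0,0,0]
  ]
}}

```text
time: 10.35
tcp_pos: [0.3897, -0.2019, 0.0375]
ee_rot: [-2.226, -2.214, 0.001]
force: [0.4, 0.2, 0.6]
width: 0.0869
```

>>> {"method": "arm_command", "body": {
  "steps": [
    [0,0,0,0,0,0,1],
    [0,0,0,0,0,0,1],
    [0,0,0,0,0,0,1],
    [0,0,0,0,0,0,1],
    [0,0,0,0,0,0,1]
  ]
}}

```text
time: 10.98
tcp_pos: [0.3899, -0.2024, 0.0392]
ee_rot: [2.228, 2.214, 0.0]
force: [0.5, 0.1, 0.4]
width: 0.0376
```

>>> {"method": "arm_command", "body": {
  "steps": [
    [0,0,0,0,0,0,1],
    [0,0,0,0,0,0,1],
    [0,0,0,0,0,0,1],
    [0,0,0,0,0,0,1],
    [0,0,0,0,0,0,1]
  ]
}}

```text
time: 11.6
tcp_pos: [0.3899, -0.2024, 0.0391]
ee_rot: [2.228, 2.215, 0.0]
force: [0.3, 0.3, 3.8]
width: 0.0352
```

>>> {"method": "arm_command", "body": {
  "steps": [
    [0,0,-1,0,0,0,1],
    [0,0,-3,0,0,0,1],
    [0,0,-5,0,0,0,1],
    [0,0,-4,0,0,0,1],
    [2,2,0,0,0,0,1]
  ]
}}

```text
time: 12.22
tcp_pos: [0.4107, -0.1834, 0.173]
ee_rot: [2.227, 2.209, 0.002]
force: [1.0, -0.5, -1.5]
width: 0.0354
```

>>> {"method": "arm_command", "body": {
  "steps": [
    [4,3,0,0,0,0,1],
    [5,3,0,0,0,0,1],
    [5,3,0,0,0,0,1],
    [5,3,0,0,0,0,1],
    [5,3,0,0,0,0,1]
  ]
}}

```text
time: 12.85
tcp_pos: [0.562, 0.0585, 0.1695]
ee_rot: [2.228, 2.215, 0.0]
force: [1.4, -0.5, 0.2]
width: 0.0353
```

>>> {"method": "arm_command", "body": {
  "steps": [
    [4,2.5,0,0,0,0,1],
    [2,1,0,0,0,0,1],
    [0,0,0,0,0,0,1],
    [0,0,0,0,0,0,1],
    [0,0,0,0,0,0,1]
  ]
}}

```text
time: 13.48
tcp_pos: [0.5964, 0.1153, 0.1693]
ee_rot: [2.229, 2.213, 0.0]
force: [-0.0, 0.9, -0.3]
width: 0.0349
```

```bash
python3 - <<'E'
from h import *
f=vision.grab_frame('wrist');save(f,'w4');print(bot.observe()['tcp_pos'],bot.observe()['width'])
E
```

```text
[0.59650124 0.1154087  0.16930301] 0.03538472228815179
```

View pics/w4.png

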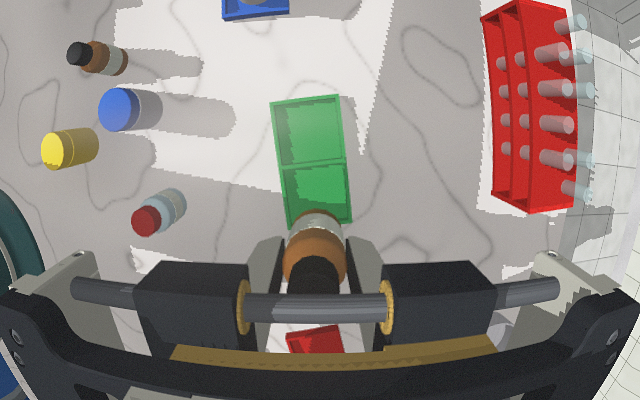

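Green tray rim corners are at (270,103), (339,94) and (352,222), with the divider at (280,166)–(345,158). It also shows the yellow look-alike at (70,150), loose jar at (120,108), red-capped bottle at (150,218) and the second amber at (95,56).

```bash
python3 - <<'E'
from h import *
f=vision.grab_frame('wrist')
P=[wat(f,*p,.014) for p in((270,103),(339,94),(352,222),(279,167),(346,158))];print(np.round(P,4))
c=(P[0]+P[2])/2;d=P[1]-P[2];d/=np.hypot(*d);print('c',c,(P[3]+P[4])/2,'yaw',np.degrees(np.arctan2(-d[0],d[1])),'len',np.hypot(*(P[1]-P[2])),np.hypot(*(P[1]-P[0])),'L',c+.034*d,'R',c-.034*d)
print('jar',wat(f,116,110,.07),'redB',wat(f,145,221,.076),'amB',wat(f,77,54,.084))
E
```

```text
[[0.5509 0.2065]
 [0.6217 0.2149]
 [0.6369 0.0777]
 [0.5588 0.1392]
 [0.6291 0.1482]]
c [0.5939371  0.14209747] [0.59395095 0.14367354] yaw 6.358963296943777 len 0.138028545735169 0.07122353390666485 L [0.59017136 0.17588828] R [0.59770284 0.10830665]
jar [0.40312642 0.21067024] redB [0.42897556 0.0996632 ] amB [0.36050343 0.27485532]
```

>>> {"method": "arm_command", "body": {
  "steps": [
    [-0.3,0,4,0,0,0,1],
    [0,0,4,0,0,0,1],
    [0,0,3,0,0,0,1],
    [0,0,1,0,0,0,1],
    [0,0,0.4,0,0,0,1]
  ]
}}

```text
time: 14.2
tcp_pos: [0.5969, 0.1132, 0.0454]
ee_rot: [2.228, 2.214, 0.001]
force: [-0.5, -0.8, -0.5]
width: 0.0351
```

>>> {"method": "arm_command", "body": {
  "steps": [
    [0,0,0.12,0,0,0,1],
    [0,0,0,0,0,0,1],
    [0,0,0,0,0,0,1],
    [0,0,0,0,0,0,1],
    [0,0,0,0,0,0,1]
  ]
}}

```text
time: 14.82
tcp_pos: [0.5968, 0.1134, 0.0438]
ee_rot: [2.228, 2.215, 0.0]
force: [0.0, -0.3, -1.2]
width: 0.0353
```

Now release, rise and go above red B (.425,.100).

>>> {"method": "arm_command", "body": {
  "steps": [
    [0,0,0.06,0,0,0,1],
    [0,0,0,0,0,0,-0.6],
    [0,0,0,0,0,0,-0.6],
    [0,0,0,0,0,0,-0.6],
    [0,0,0,0,0,0,-0.6]
  ]
}}

```text
time: 15.45
tcp_pos: [0.5967, 0.1134, 0.0431]
ee_rot: [-2.228, -2.215, -0.0]
force: [0.0, 0.2, -0.3]
width: 0.0708
```

>>> {"method": "arm_command", "body": {
  "steps": [
    [0,0,-3,0,0,0,-1],
    [0,0,-5,0,0,0,-1],
    [0,0,-6,0,0,0,-1],
    [0,-3,-2,0,0,0,-1],
    [0,-5,0,0,0,0,-1]
  ]
}}

```text
time: 16.08
tcp_pos: [0.5169, 0.1139, 0.205]
ee_rot: [2.228, 2.213, 0.003]
force: [-0.7, 0.1, -0.4]
width: 0.093
```

>>> {"method": "arm_command", "body": {
  "steps": [
    [-0.5,-4,0,0,0,0,-1],
    [-0.6,-3,0,0,0,0,-1],
    [0,-2.2,0,0,0,0,-1],
    [0,0,0,0,0,0,-1],
    [0,0,0,0,0,0,-1]
  ]
}}

```text
time: 16.7
tcp_pos: [0.4252, 0.1034, 0.2033]
ee_rot: [2.228, 2.215, 0.001]
force: [0.0, -0.6, 0.2]
width: 0.0928
```

```bash
python3 - <<'E'
from h import *
f=vision.grab_frame('wrist');save(f,'w5');print(bot.observe()['tcp_pos'],bot.observe()['width'])
for n in('amber1_center','red1_center','jar_center'):print([(np.round(r['location'],3),r['p'],np.round(wproj(f,r['location']))) for r in models.recognise(n,f)])
print(wproj(f,(.425,.1,.076)))
E
```

```text
[0.42528601 0.10342464 0.20308772] 0.09317477477935888
[(array([0.584, 0.116, 0.065]), 0.86, array([462., 181.]))]
[]
[(array([0.31 , 0.18 , 0.068]), 0.87, array([199., 120.])), (array([0.397, 0.217, 0.068]), 0.57, array([285.,  78.]))]
(np.float64(314.8491028269981), np.float64(198.51082674652997))
```

View pics/w5.png

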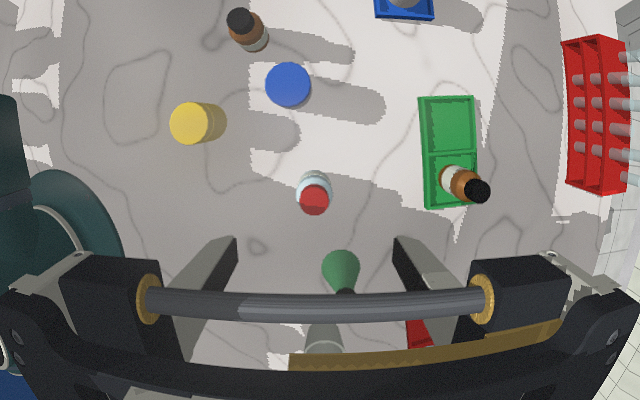

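Red cap at (314,199) matches the prediction, and the amber stands upright in the green tray at (462,181). I'll pick.

>>> {"method": "arm_command", "body": {
  "steps": [
    [-0.2,0,4.5,0,0,0,-1],
    [0,0,4.5,0,0,0,-1],
    [0,0,4,0,0,0,-1],
    [0,0,2.4,0,0,0,-1],
    [0,0,1,0,0,0,0]
  ]
}}

```text
time: 17.52
tcp_pos: [0.4243, 0.1013, 0.0378]
ee_rot: [-2.227, -2.214, 0.003]
force: [0.1, -0.1, 0.0]
width: 0.0873
```

>>> {"method": "arm_command", "body": {
  "steps": [
    [0,0,0,0,0,0,1],
    [0,0,0,0,0,0,1],
    [0,0,0,0,0,0,1],
    [0,0,0,0,0,0,1],
    [0,0,0,0,0,0,1]
  ]
}}

```text
time: 18.15
tcp_pos: [0.4247, 0.1014, 0.0394]
ee_rot: [2.228, 2.215, 0.001]
force: [0.1, -0.1, 1.6]
width: 0.0389
```

>>> {"method": "arm_command", "body": {
  "steps": [
    [0,0,0,0,0,0,1],
    [0,0,0,0,0,0,1],
    [0,0,0,0,0,0,1],
    [0,0,0,0,0,0,1],
    [0,0,0,0,0,0,1]
  ]
}}

```text
time: 18.77
tcp_pos: [0.4247, 0.1015, 0.0393]
ee_rot: [2.228, 2.215, 0.0]
force: [-1.2, 0.1, 5.4]
width: 0.0389
```

>>> {"method": "arm_command", "body": {
  "steps": [
    [0,0,-1,0,0,0,1],
    [0,0,-3,0,0,0,1],
    [0,0,-5,0,0,0,1],
    [0,0,-4,0,0,0,1],
    [-1,2,0,0,0,0,1]
  ]
}}

```text
time: 19.4
tcp_pos: [0.4455, 0.0917, 0.1733]
ee_rot: [2.225, 2.214, 0.007]
force: [0.0, -0.7, -1.5]
width: 0.0388
```

>>> {"method": "arm_command", "body": {
  "steps": [
    [-4,4,0,0,0,0,1],
    [-5,4,0,0,0,0,1],
    [-5,4,0,0,0,0,1],
    [-4,2.2,0,0,0,0,1],
    [-2,1,0,0,0,0,1]
  ]
}}

```text
time: 20.02
tcp_pos: [0.594, -0.1091, 0.1689]
ee_rot: [-2.229, -2.213, 0.001]
force: [0.3, 0.1, -0.2]
width: 0.0394
```

>>> {"method": "arm_command", "body": {
  "steps": [
    [0,0,0,0,0,0,1],
    [0,0,0,0,0,0,1],
    [0,0,2,0,0,0,1],
    [0,0,2,0,0,0,1],
    [0,0,1,0,0,0,1]
  ]
}}

```text
time: 20.65
tcp_pos: [0.5926, -0.1067, 0.1167]
ee_rot: [-2.226, -2.214, 0.002]
force: [-0.6, -1.1, -1.2]
width: 0.0391
```

>>> {"method": "arm_command", "body": {
  "steps": [
    [-0.2,0.3,3,0,0,0,1],
    [0,0,3,0,0,0,1],
    [0,0,0.8,0,0,0,1],
    [0,0,0.2,0,0,0,1],
    [0,0,0,0,0,0,1]
  ]
}}

```text
time: 21.28
tcp_pos: [0.597, -0.1093, 0.0502]
ee_rot: [2.227, 2.214, 0.001]
force: [-0.4, -0.4, -0.7]
width: 0.0389
```

>>> {"method": "arm_command", "body": {
  "steps": [
    [0,0,0.4,0,0,0,1],
    [0,0,0.2,0,0,0,1],
    [0,0,0,0,0,0,1],
    [0,0,0,0,0,0,1],
    [0,0,0,0,0,0,1]
  ]
}}

```text
time: 21.9
tcp_pos: [0.5966, -0.1093, 0.0434]
ee_rot: [2.228, 2.215, 0.0]
force: [-0.8, 1.2, 3.7]
width: 0.039
```

>>> {"method": "arm_command", "body": {
  "steps": [
    [0,0,0,0,0,0,-0.6],
    [0,0,0,0,0,0,-0.6],
    [0,0,0,0,0,0,-0.6],
    [0,0,0,0,0,0,-0.6],
    [0,0,0,0,0,0,-0.6]
  ]
}}

```text
time: 22.52
tcp_pos: [0.5965, -0.1092, 0.0431]
ee_rot: [-2.228, -2.215, 0.0]
force: [-0.1, -0.3, -0.1]
width: 0.074
```

>>> {"method": "arm_command", "body": {
  "steps": [
    [0,0,-3,0,0,0,-1],
    [0,0,-5,0,0,0,-1],
    [0,0,-6,0,0,0,-1],
    [3,-2,-2,0,0,0,-1],
    [5,-3,0,0,0,0,-1]
  ]
}}

```text
time: 23.15
tcp_pos: [0.5472, -0.0289, 0.2051]
ee_rot: [2.229, 2.211, 0.003]
force: [1.3, 1.4, 0.1]
width: 0.0931
```

>>> {"method": "arm_command", "body": {
  "steps": [
    [5,-3,0,0,0,0,-1],
    [5,-3,0,0,0,0,-1],
    [5,-3,0,0,0,0,-1],
    [5,-3,0,0,0,0,-1],
    [4,-2.6,0,0,0,0,-1]
  ]
}}

```text
time: 23.78
tcp_pos: [0.4011, 0.2134, 0.2034]
ee_rot: [2.227, 2.215, 0.001]
force: [0.6, 0.4, 0.6]
width: 0.0926
```

>>> {"method": "arm_command", "body": {
  "steps": [
    [0,0,0,0,0,0,-1],
    [0,0,0,0,0,0,-1],
    [0,0,0,0,0,0,-1],
    [0,0,0,0,0,0,-1],
    [0,0,0,0,0,0,-1]
  ]
}}

```text
time: 24.4
tcp_pos: [0.4027, 0.2115, 0.2031]
ee_rot: [-2.229, -2.214, 0.0]
force: [-0.9, -0.1, 0.8]
width: 0.0929
```

```bash
python3 - <<'E'
from h import *
f=vision.grab_frame('wrist');save(f,'w6');print(bot.observe()['tcp_pos'],bot.observe()['width'])
print(wproj(f,(.401,.212,.07)),wproj(f,(.356,.279,.084)))
E
```

```text
[0.4026163  0.21159734 0.20310863] 0.09263431510410555
(np.float64(313.42076271263056), np.float64(193.17053050772333)) (np.float64(263.7913143756386), np.float64(126.40914869310376))
```

View pics/w6.png

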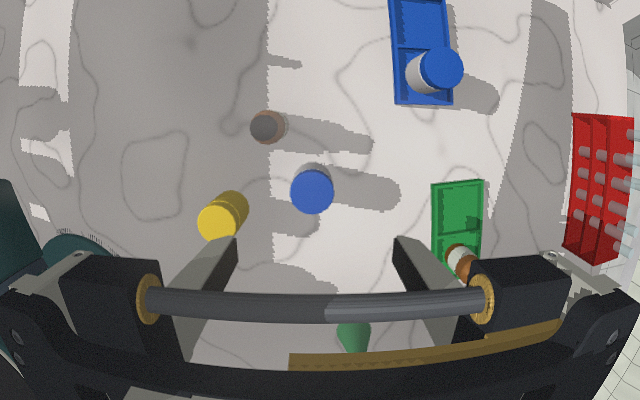

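Loose jar lid at (312,191) is as predicted, with the yellow look-alike at (217,222) left alone and the amber cap at (264,126). I'll pick the jar with slightly narrowed jaws.

>>> {"method": "arm_command", "body": {
  "steps": [
    [0,-0.1,4.5,0,0,0,-0.6],
    [0,0,4.5,0,0,0,-0.6],
    [0,0,4,0,0,0,-0.6],
    [0,0,2.4,0,0,0,-0.6],
    [0,0,1,0,0,0,0]
  ]
}}

```text
time: 25.08
tcp_pos: [0.4009, 0.2116, 0.0379]
ee_rot: [-2.228, -2.214, 0.003]
force: [-0.9, -0.0, 0.2]
width: 0.0683
```

>>> {"method": "arm_command", "body": {
  "steps": [
    [0,0,0,0,0,0,1],
    [0,0,0,0,0,0,1],
    [0,0,0,0,0,0,1],
    [0,0,0,0,0,0,1],
    [0,0,0,0,0,0,1]
  ]
}}

```text
time: 25.7
tcp_pos: [0.4019, 0.2122, 0.0403]
ee_rot: [2.228, 2.214, 0.002]
force: [-1.5, -0.1, 6.5]
width: 0.0452
```

>>> {"method": "arm_command", "body": {
  "steps": [
    [0,0,0,0,0,0,1],
    [0,0,0,0,0,0,1],
    [0,0,0,0,0,0,1],
    [0,0,0,0,0,0,1],
    [0,0,0,0,0,0,1]
  ]
}}

```text
time: 26.32
tcp_pos: [0.4019, 0.2122, 0.0403]
ee_rot: [2.228, 2.214, 0.002]
force: [-1.8, 0.2, 6.7]
width: 0.0452
```

>>> {"method": "arm_command", "body": {
  "steps": [
    [0,0,-1,0,0,0,1],
    [0,0,-3,0,0,0,1],
    [0,0,-5,0,0,0,1],
    [0,0,-4,0,0,0,1],
    [2,2,0,0,0,0,1]
  ]
}}

```text
time: 26.95
tcp_pos: [0.4226, 0.2321, 0.1739]
ee_rot: [2.227, 2.212, 0.01]
force: [-0.5, 0.1, -1.6]
width: 0.0454
```

>>> {"method": "arm_command", "body": {
  "steps": [
    [5,3,0,0,0,0,1],
    [5,3,0,0,0,0,1],
    [4,3,0,0,0,0,1],
    [2.5,1.5,0,0,0,0,1],
    [0,0,0,0,0,0,1]
  ]
}}

```text
time: 27.58
tcp_pos: [0.5279, 0.3974, 0.1688]
ee_rot: [-2.227, -2.216, 0.002]
force: [-0.0, 0.5, -2.2]
width: 0.0451
```

>>> {"method": "arm_command", "body": {
  "steps": [
    [0,0,0,0,0,0,1],
    [0,0,0,0,0,0,1],
    [0,0,0,0,0,0,1],
    [0,0,0,0,0,0,1],
    [0,0,0,0,0,0,1]
  ]
}}

```text
time: 28.2
tcp_pos: [0.5275, 0.3961, 0.1692]
ee_rot: [2.228, 2.215, 0.0]
force: [0.4, 0.9, -1.1]
width: 0.0456
```

```bash
python3 - <<'E'
from h import *
f=vision.grab_frame('wrist');save(f,'w7');print(bot.observe()['tcp_pos'],bot.observe()['width'])
E
```

```text
[0.52749848 0.39612126 0.16920795] 0.045322300411441474
```

View pics/w7.png

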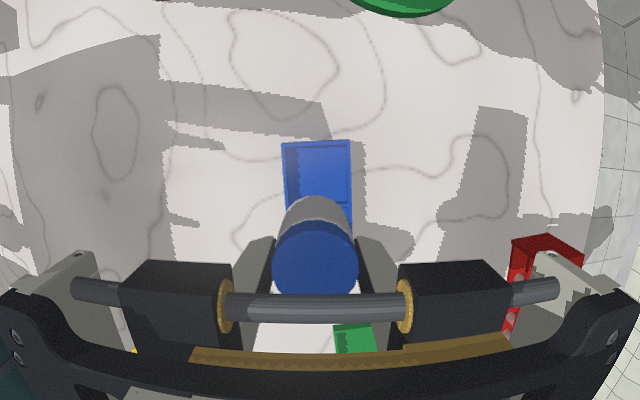

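The far rim corners of the blue tray are at (282,143) and (349,139), with the divider's right end at about (351,202).

```bash
python3 - <<'E'
from h import *
f=vision.grab_frame('wrist')
P=[wat(f,*p,.014) for p in((282,143),(349,139),(351,202))];print(np.round(P,4))
e=P[1]-P[0];e/=np.hypot(*e);n=np.array([-e[1],e[0]]);m=(P[0]+P[1])/2
print(np.degrees(np.arctan2(e[1],e[0])),'L',m-.036*n,'c',m-.07*n)
E
```

```text
[[0.4935 0.4451]
 [0.5629 0.4489]
 [0.5662 0.3813]]
3.1282175853695713 L [0.53016195 0.41105559] c [0.53201735 0.37710625]
```

>>> {"method": "arm_command", "body": {
  "steps": [
    [1.6,0.2,2,0,0,0,1],
    [0,0,4,0,0,0,1],
    [0,0,4,0,0,0,1],
    [0,0,1.6,0,0,0,1],
    [0,0,0.4,0,0,0,1]
  ]
}}

```text
time: 28.92
tcp_pos: [0.5293, 0.4124, 0.0481]
ee_rot: [-2.228, -2.215, 0.002]
force: [-0.1, 0.1, -0.6]
width: 0.0453
```

>>> {"method": "arm_command", "body": {
  "steps": [
    [0,0,0.3,0,0,0,1],
    [0,0,0.1,0,0,0,1],
    [0,0,0,0,0,0,1],
    [0,0,0,0,0,0,1],
    [0,0,0,0,0,0,1]
  ]
}}

```text
time: 29.55
tcp_pos: [0.5297, 0.4122, 0.0454]
ee_rot: [2.228, 2.215, 0.0]
force: [-0.2, -0.1, -2.1]
width: 0.0453
```

>>> {"method": "arm_command", "body": {
  "steps": [
    [0,0,0.1,0,0,0,1],
    [0,0,0,0,0,0,1],
    [0,0,0,0,0,0,-0.6],
    [0,0,0,0,0,0,-0.6],
    [0,0,0,0,0,0,-0.6]
  ]
}}

```text
time: 30.18
tcp_pos: [0.5296, 0.4122, 0.0441]
ee_rot: [2.228, 2.215, -0.0]
force: [-0.2, 0.7, -0.5]
width: 0.0706
```

>>> {"method": "arm_command", "body": {
  "steps": [
    [0,0,0,0,0,0,-0.6],
    [0,0,-3,0,0,0,-0.6],
    [0,0,-5,0,0,0,-0.6],
    [0,0,-6,0,0,0,-0.6],
    [-2,-3,-2,0,0,0,-0.8]
  ]
}}

```text
time: 30.8
tcp_pos: [0.5006, 0.3931, 0.208]
ee_rot: [2.228, 2.214, 0.007]
force: [-0.2, -0.8, -1.1]
width: 0.0802
```

>>> {"method": "arm_command", "body": {
  "steps": [
    [-3.3,-4,0,0,0,0,-0.8],
    [-4,-5,0,0,0,0,-0.8],
    [-3,-4,0,0,0,0,-0.8],
    [-1,-1.4,0,0,0,0,-0.8],
    [0,0,0,0,0,0,-0.8]
  ]
}}

```text
time: 31.42
tcp_pos: [0.3557, 0.281, 0.2048]
ee_rot: [2.228, 2.215, 0.003]
force: [0.3, 0.0, -0.0]
width: 0.0839
```

>>> {"method": "arm_command", "body": {
  "steps": [
    [0,0,0,0,0,0,-0.8],
    [0,0,0,0,0,0,-0.8],
    [0,0,0,0,0,0,-0.8],
    [0,0,0,0,0,0,-0.8],
    [0,0,0,0,0,0,-0.8]
  ]
}}

```text
time: 32.05
tcp_pos: [0.3561, 0.2812, 0.2041]
ee_rot: [-2.228, -2.215, 0.0]
force: [-0.4, 0.2, 0.4]
width: 0.0839
```

```bash
python3 - <<'E'
from h import *
f=vision.grab_frame('wrist');save(f,'w8');print(bot.observe()['tcp_pos'],bot.observe()['width'])
print(wproj(f,(.356,.279,.084)))
E
```

```text
[0.35605788 0.28119942 0.20410292] 0.08372346218165545
(np.float64(315.08258770386124), np.float64(199.1443114647666))
```

View pics/w8.png

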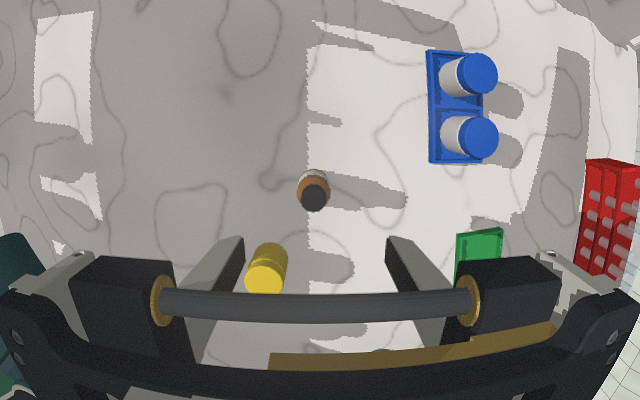

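The amber cap at (313,197) is as predicted, both jars stand in the blue tray, and the yellow jar is clear of the fingers.

>>> {"method": "arm_command", "body": {
  "steps": [
    [-0.1,-0.1,4.5,0,0,0,-0.8],
    [0,0,4.5,0,0,0,-0.8],
    [0,0,4,0,0,0,-0.8],
    [0,0,2.4,0,0,0,-0.8],
    [0,0,1,0,0,0,0]
  ]
}}

```text
time: 32.72
tcp_pos: [0.3545, 0.2799, 0.039]
ee_rot: [-2.228, -2.215, 0.003]
force: [-0.4, -0.2, -0.5]
width: 0.0774
```

>>> {"method": "arm_command", "body": {
  "steps": [
    [0,0,0,0,0,0,1],
    [0,0,0,0,0,0,1],
    [0,0,0,0,0,0,1],
    [0,0,0,0,0,0,1],
    [0,0,0,0,0,0,1]
  ]
}}

```text
time: 33.35
tcp_pos: [0.3551, 0.2803, 0.0406]
ee_rot: [-2.228, -2.215, -0.001]
force: [-0.7, -0.5, 3.7]
width: 0.0349
```

>>> {"method": "arm_command", "body": {
  "steps": [
    [0,0,0,0,0,0,1],
    [0,0,0,0,0,0,1],
    [0,0,0,0,0,0,1],
    [0,0,0,0,0,0,1],
    [0,0,0,0,0,0,1]
  ]
}}

```text
time: 33.98
tcp_pos: [0.3551, 0.2803, 0.0405]
ee_rot: [-2.228, -2.215, -0.001]
force: [-2.2, 0.1, 6.4]
width: 0.0351
```

>>> {"method": "arm_command", "body": {
  "steps": [
    [0,0,-1,0,0,0,1],
    [0,0,-3,0,0,0,1],
    [0,0,-5,0,0,0,1],
    [0,0,-4,0,0,0,1],
    [-1,2.4,0,0,0,0,1]
  ]
}}

```text
time: 34.6
tcp_pos: [0.3796, 0.271, 0.1743]
ee_rot: [2.225, 2.216, 0.009]
force: [0.2, -0.6, -1.7]
width: 0.0351
```

>>> {"method": "arm_command", "body": {
  "steps": [
    [-2,5,0,0,0,0,1],
    [-2,5,0,0,0,0,1],
    [-2,5,0,0,0,0,1],
    [-2,4,0,0,0,0,1],
    [-1,2,0,0,0,0,1]
  ]
}}

```text
time: 35.22
tcp_pos: [0.5898, 0.1776, 0.1699]
ee_rot: [-2.229, -2.213, 0.001]
force: [0.3, 0.5, -1.2]
width: 0.0352
```

>>> {"method": "arm_command", "body": {
  "steps": [
    [0,0,0,0,0,0,1],
    [0,0,0,0,0,0,1],
    [0,0,2,0,0,0,1],
    [0,0,2,0,0,0,1],
    [0,0,1,0,0,0,1]
  ]
}}

```text
time: 35.85
tcp_pos: [0.5874, 0.1789, 0.1177]
ee_rot: [-2.227, -2.214, 0.003]
force: [0.4, 0.6, -0.5]
width: 0.0352
```

>>> {"method": "arm_command", "body": {
  "steps": [
    [0.1,0.2,3,0,0,0,1],
    [0,0,3,0,0,0,1],
    [0,0,0.8,0,0,0,1],
    [0,0,0.3,0,0,0,1],
    [0,0,0.1,0,0,0,1]
  ]
}}

```text
time: 36.48
tcp_pos: [0.5909, 0.1799, 0.0492]
ee_rot: [2.228, 2.214, 0.002]
force: [-0.2, 0.0, 0.3]
width: 0.0351
```

>>> {"method": "arm_command", "body": {
  "steps": [
    [0,0,0.2,0,0,0,1],
    [0,0,0,0,0,0,1],
    [0,0,0,0,0,0,1],
    [0,0,0,0,0,0,1],
    [0,0,0,0,0,0,1]
  ]
}}

```text
time: 37.1
tcp_pos: [0.5904, 0.1798, 0.0462]
ee_rot: [2.228, 2.215, 0.0]
force: [0.4, 0.5, -1.5]
width: 0.035
```

Lower 1.6 mm more, release, rise clear and check.

>>> {"method": "arm_command", "body": {
  "steps": [
    [0,0,0.16,0,0,0,1],
    [0,0,0,0,0,0,1],
    [0,0,0,0,0,0,-0.6],
    [0,0,0,0,0,0,-0.6],
    [0,0,0,0,0,0,-0.6]
  ]
}}

```text
time: 37.72
tcp_pos: [0.5904, 0.1798, 0.0446]
ee_rot: [2.228, 2.215, 0.0]
force: [0.5, 0.4, 0.1]
width: 0.0605
```

>>> {"method": "arm_command", "body": {
  "steps": [
    [0,0,0,0,0,0,-0.6],
    [0,0,-3,0,0,0,-0.6],
    [0,0,-5,0,0,0,-0.6],
    [0,0,-6,0,0,0,-0.6],
    [0,0,-6,0,0,0,-0.6]
  ]
}}

```text
time: 38.35
tcp_pos: [0.5901, 0.1797, 0.2465]
ee_rot: [-2.228, -2.215, 0.0]
force: [1.3, -0.1, -0.3]
width: 0.0746
```

>>> {"method": "arm_command", "body": {
  "steps": [
    [-4,-5,-3,0,0,0,-0.6],
    [-5,-5,-3,0,0,0,-0.6],
    [-5,-5,-3,0,0,0,-0.6],
    [-4,-4,0,0,0,0,-0.6],
    [0,0,0,0,0,0,-0.6]
  ]
}}

```text
time: 38.98
tcp_pos: [0.4223, 0.0224, 0.3213]
ee_rot: [2.229, 2.21, 0.003]
force: [0.2, -0.1, -0.5]
width: 0.0743
```

```bash
python3 - <<'E'
from h import *
print(bot.observe()['tcp_pos'])
f=vision.grab_frame('scene');save(f,'s9');w=vision.grab_frame('wrist');save(w,'w9')
for n in('flask_center','cup_center'):print([(np.round(r['location'],3),r['p']) for r in models.recognise(n,f)])
for p in((.457,-.011,.088),(.434,-.122,.055),(.611,-.1797,.08),(.5966,-.1093,.08),(.5967,.1134,.088),(.59,.18,.088),(.5296,.4122,.074)):print(np.round((np.array(proj(f,p))-[200,110])*2.7))
cv2.imwrite('pics/s9c.png',cv2.resize(cv2.imread('pics/s9.png')[110:330,200:480],None,fx=2.7,fy=2.7,interpolation=2))
E
```

```text
[0.4223053  0.02241681 0.3212574 ]
[(array([ 0.467, -0.007,  0.036]), 0.63)]
[(array([ 0.444, -0.115,  0.041]), 0.95)]
[317. 200.]
[253. 181.]
[ 89. 212.]
[148. 231.]
[323. 318.]
[389. 346.]
[676. 447.]
```

View pics/s9c.png

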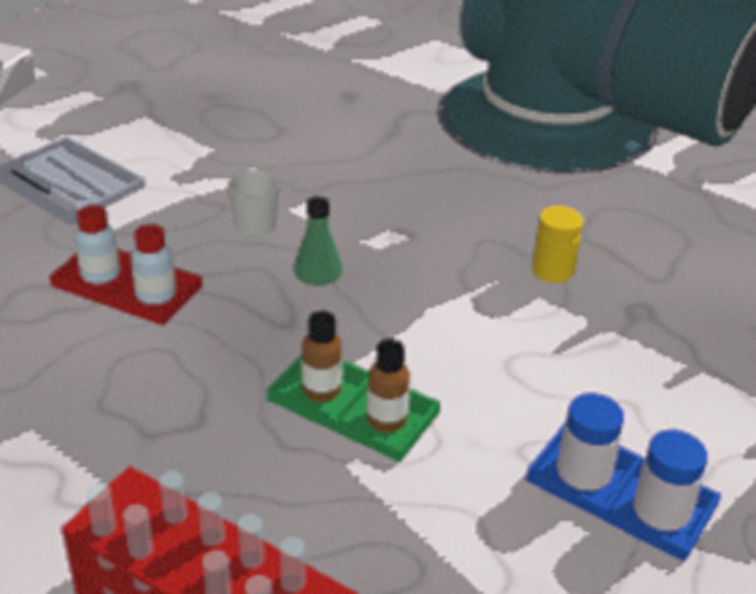

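View pics/w9.png

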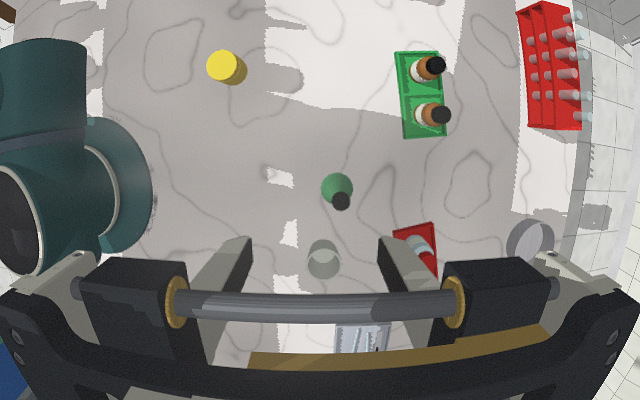

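Both views show the two red-capped bottles at (97,245) and (152,265), the two ambers at (322,355) and (388,385), and the jar at (672,480). All are upright inside their bays. The flask at (318,202) and cup at (253,185) have not moved.

```bash
python3 -c "
from h import *
print(bot.finish_job())"
```

```text
the job is handed in; nothing more can be done
None
```

All five containers are in their bays and the job is handed in, at about 39 s of the 134 s allowed. The interface gives no verdict, so this rests on my own checks.

- **Placing:** each container was lowered until it touched or nearly touched the bay floor, released and cleared without any drop or bump. The two ambers are in the green tray, the two red-capped bottles in the red tray and the loose jar in the blue tray's left bay. The yellow jar was left alone.
- **Last pictures:** the final scene view shows all five upright in their bays, with cap positions matching the predicted ones within a few pixels. The final wrist view agrees for the ambers and partly shows the red tray. The flask and cup appear within a few pixels of where they started.
- **Disagreements:** the wrist and fixed cameras differed by about 4–9 mm in y on the tray centres, so I used values in between. That leaves the right red-capped bottle perhaps 5 mm off its bay centre, against 16 mm allowed. The network also reported some wrong things, for example the yellow jar as the white one, and missed a red bottle; I went by the pictures.

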